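Rolling pin out of its half-covered box

TASK

Take the rolling pin out of the wooden box: it is longer than the opening in the top, so tip its free end up and draw it out slantwise, without forcing it against the box. Then carry it to the chopping board and finish while still holding it in the gripper, still and level, a hand's breadth above the middle of the board, touching neither board nor box. Leave everything else where it is.

Things in the scene. Friction and masses are not known exactly. Their poses are not given: they have to be found in the camera images.
- pin_center (a point): Centre of the loose rolling pin, on its axis, half-way along. Plain brown wood, no handles, 250 mm long along its own y axis; round, 26 mm in diameter over the middle 150 mm, tapering to 20 mm at the ends; about 0.11 kg. It starts level on the floor of the box, along the box's y axis, its axis 21 mm above the worktop, its middle within 9 mm of the box's middle.
- pin_end_a (a point): Centre of the pin's end face at its own +y end (125 mm from the centre; lies at the open end of the box at the start).
- pin_end_b (a point): Centre of the pin's end face at its own -y end (125 mm from the centre; lies under the cover of the box at the start).
- box: Wooden box, pale with a dark top, fixed. Origin: centre of its underside. Outside 142 mm (x) by 290 mm (y) by 66 mm high; walls and floor 8 mm thick. A fixed dark cover, 6 mm thick, underside 60 mm above the worktop, closes the top over y = -145 to -42 mm; the rest is open. Yaw within 0.45 rad; right or left of the board.
- window (a point): Centre of the opening in the top of the box, at the height of its top (66 mm); axes as the box's. The opening is 126 mm (x) by 179 mm (y), up to the end wall at the box's +y end. Below it and under the cover, four pegs 8 mm thick and 6 mm high on the inner floor, at x = +-18 mm, y = -70 and +90 mm of the box, stop the pin rolling.
- board_top (a point): Centre of the top face of the beech chopping board, fixed, 296 mm (its x) by 268 mm (its y), 28 mm thick.
- garlic: White garlic bulb, 53 mm wide and high, loose, standing on the board near its far left corner; leave alone. Origin: centre of its underside.
- mug: Green mug, 81x120x94 mm, to the right at the back; leave alone. Origin: centre of its underside.
- salt: Salt shaker of glass with a grey cap, 44 mm wide, 90 mm high, to the right at the back; leave alone. Origin: centre of its underside.
- timer: Red and white egg timer, 59 mm wide, 44 mm high, at the back; leave alone. Origin: centre of its underside.
- matches: Match box, 37x56x15 mm, lying at the back; leave alone. Origin: centre of its underside.

How it is judged:
By the outcome, as a careful person would: the job done as asked, in the order asked, and still so for the second after the job is handed in, while the arm keeps its last pose, push and grip.
It also fails if it takes over 54 s, if anything falls off the work surface, if the arm or the gripper's body presses on something with over 40 N, if the wrist force passes 120 N, or if a joint passes its speed limit or range.

ROBOT

A 6-joint arm with a two-finger parallel gripper is mounted at the origin on a cart in front of the work surface, level with it; the furniture and walls round the work are solid. World frame = base frame: x ahead of the robot, y to its left, z up, the work surface at z = 0. Lengths are in m, angles in rad, forces in N, time in s.
With the tool pointing down it reaches from about 0.325 to 0.85 m from the base axis. Payload 4.4 kg.
Tool frame: the origin (TCP) lies where the fingers leave the gripper's body, on its centre line; the fingertips stand 97 mm ahead of it and the grasp point (between the pads) lies 78 mm ahead of it (arm.finger_overhang is the distance from the TCP to the fingertips, in m); z points along the fingers, y is the line along which they close (so a half turn about z gives the same grasp; the last joint's range is limited). The gripper opens to 94 mm and grips with 3 to 60 N. Pads are 16 mm wide; open, the fingers measure 119 mm over their backs; the gripper's body (75 mm by 177 mm) begins 78 mm behind the grasp point.
Start: joints at [-1.44, 0.207, 1.542, -0, 1.393, -0.15], TCP at [0.159, -0.552, 0.303] pointing down, gripper open.
Joint ranges: [-2.73, 2.73], [-0.86, 2.22], [0.23, 2.46], [-1.11, 4.25], [0.08, 2.63], [-2.82, 2.82]. Speed limits (rad/s): [2.79, 2.79, 3.14, 3.14, 3.14, 3.14].

INTERFACE

Orientations are given as a unit quaternion [w, x, y, z].
In Python, from plant import arm gives the robot as it stands. The module is installed in compiled form; this text tells all that it offers.
- The arm moves only by the tool arm_command, never from a script. Its argument "increments" is a list of rows, each an object with "xyz": the shift along the tool's x, y, z scaled (see below), a list of three; "rot": the turn, a rotation vector about the tool's x, y, z scaled (see below), a list of three. A call has 1 to 8 rows; each row is the pose to reach, as a shift and turn from the pose commanded when the call began, along the tool's axes at that moment, turning the shorter way round; what a row does not reach only later rows make up. The controller multiplies each number of a shift by 1000 mm and each number of a turn by 180 degrees. A row lasts 1/10 s, in which the tool goes at most 50 mm and 8.59 degrees, less where a joint would pass 70% of its speed; a pose out of reach is approached as far as the arm can. A call with a number of a shift or a turn outside -1 to 1 is refused whole. A call with a gripper value outside its range is refused whole. "jaw" is the gripper command: -1 is fully open, 1 is shut, values between are in proportion, set as the call begins (left out, the last holds). The fingers move at their own pace and stop on an object; "force" is the grip in N (left out, the last holds). Time passes only in rows, so rows that repeat a pose let the fingers close. It gives the time, the measured TCP pose, the force, the opening and the grip force at its end, in the units of the state.
- arm.get_state(): the state, without advancing time (a new reading comes with each control period).
- arm.read_camera(name): name is "scene" or "top" or "wrist"; returns the picture (420x560x3 uint8, red, green, blue); there is no depth.
- arm.camera_info(name): a dict with "K" (3x3 intrinsics, pixels), "origin" and "attitude" of the camera in the world. Camera axes: x right, y down, z forward; pixel columns grow to the right and rows downward; lengths in m; the calibration is good to about 2 mm. A picture is of the moment at which its call begins: read the wrist's pose just before it. camera_info takes no time and is no camera call; for the wrist camera it gives the pose at the moment of the call.
- arm.sign_off(): hands the job in; it is judged then, once.
The state is a dict: "time": time; "joint_pos": joint angles; "qd": joint speeds; "tau": joint torques, N m; "tcp_pos": TCP position; "orientation": TCP orientation; "force": force on the tool from outside, world axes, zero at the start; "wrist_torque": the same for the moment, N m; "gripper_width": finger opening in m; "grip_force": force on a finger pad.
Only numpy, scipy, OpenCV 4.12 (cv2) and the standard library are available. Lean on these libraries where they do the work, as an engineer would, in place of code of your own. Each camera call takes 0.05 s, during which the arm holds its last target. There are 200 camera calls.

## Working session

There is one attempt and no reset: what is moved stays moved. The work goes in short steps, Python scripts to look and compute and a tool call to move; the robot and the scene stay as the last step left them, time stands still between calls to the robot, and variables do not carry over. Pictures are saved under pics/ and viewed, at most 10 in all, crops included, and the job is handed in when it is done.

Besides the shell and the picture viewer there is one more tool, called as name([rows], argument=value, ...), one row to a line, values as JSON. arm_command: Moves the arm, as the interface text tells. Shifts and turns lie within -1 to 1; 1 stands for 1000 mm of shift or 180 degrees of turn. Its arguments: {"type":"object","properties":{"increments":{"type":"array","items":{"type":"object","properties":{"xyz":{"type":"array","items":{"type":"number","minimum":-1,"maximum":1}},"rot":{"type":"array","items":{"type":"number","minimum":-1,"maximum":1}}}}},"jaw":{"type":"number"},"force":{"type":"number"}},"required":["increments"]}

```bash
mkdir -p pics; cat > h.py <<'E'
import numpy as np, cv2
from scipy.spatial.transform import Rotation as R
from plant import arm
def rot(a):
    a=np.array(a,float)
    return a if a.shape==(3,3) else R.from_quat(a,scalar_first=True).as_matrix()
def snap(name,fn):
    ci=arm.camera_info(name); im=arm.read_camera(name)
    cv2.imwrite('pics/'+fn,im[:,:,::-1]); return ci,im
def cast(ci,uv,z):
    d=rot(ci['attitude'])@np.linalg.inv(ci['K'])@np.array([uv[0],uv[1],1.]); o=np.array(ci['origin'])
    return o+d*(z-o[2])/d[2]
def proj(ci,p):
    q=np.array(ci['K'])@(rot(ci['attitude']).T@(np.array(p)-ci['origin'])); return q[:2]/q[2]
def rel(p,Rt):
    """shift & turn from present pose (commanded ~ measured)"""
    s=arm.get_state(); R0=rot(s['orientation'])
    return R0.T@(np.array(p)-s['tcp_pos']), R.from_matrix(R0.T@Rt).as_rotvec()/np.pi
E
python3 - <<'E'
from h import *
a,ia=snap('top','top.png'); b,ib=snap('scene','scene.png')
cv2.imwrite('pics/both.png',cv2.resize(np.hstack([ia,ib])[:,:,::-1],(800,300)))
print(a); print(b['origin']); s=arm.get_state(); print(s)
E
```

```text
{'K': array([[388.92172219,   0.        , 279.84659517],
       [  0.        , 388.92172219, 208.54836878],
       [  0.        ,   0.        ,   1.        ]]), 'origin': array([ 0.44412375, -0.05155249,  1.13653775]), 'attitude': array([-0.05152219,  0.70687144, -0.70306854,  0.05807629])}
[ 0.01207948 -0.79502819  1.15720697]
{'time': 0.1, 'joint_pos': array([-1.44051884e+00,  2.07376800e-01,  1.54277442e+00,  4.98122662e-06,
        1.39353224e+00, -1.50517148e-01]), 'qd': array([ 0.00040456, -0.00090604, -0.00233949,  0.00156221,  0.00109743,
       -0.00066326]), 'tau': array([ 3.35582843e-05, -3.71861386e+01, -2.82293344e+01,  7.01004337e-02,
        3.11313174e-02, -4.83490248e-05]), 'tcp_pos': array([ 0.15925517, -0.55195769,  0.30160027]), 'orientation': array([-1.04532270e-03,  9.90159996e-01,  1.39936019e-01,  1.30301013e-05]), 'force': array([-0.11223899, -0.07426743, -0.590075  ]), 'wrist_torque': array([-0.00846822,  0.02406182, -0.02382742]), 'grip_force': 0.0, 'gripper_width': 0.09390259291703627}
```

View pics/top.png

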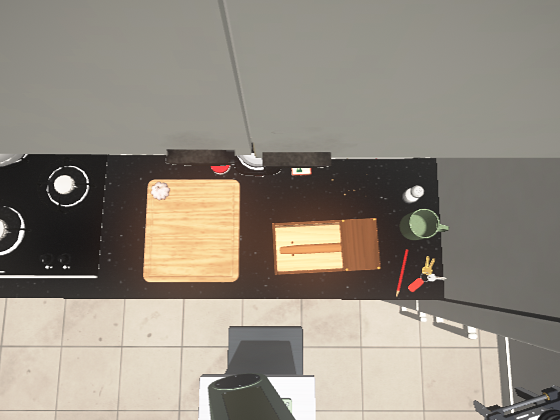

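View pics/scene.png

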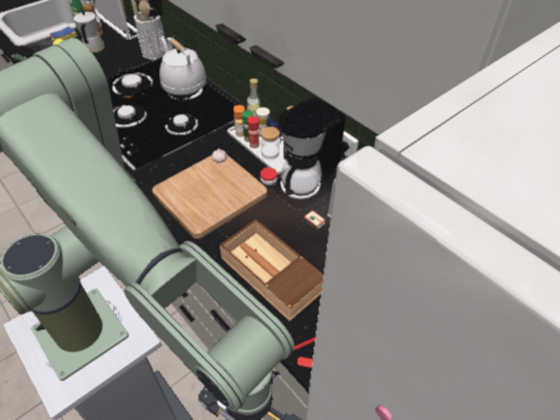

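The top view shows the board around (192,230), and the box around (327,247) with its open end to the left (world +y). The cover spans columns 342–380, and the pin lies along row ~248. The garlic is at (160,190).

```bash
python3 - <<'E'
from h import *
ci=arm.camera_info('top'); im=cv2.imread('pics/top.png')
b,g,r=[im[:,:,i].astype(int) for i in range(3)]
m=((r-b>25)).astype(np.uint8); m[:150]=0; m[290:]=0; m[:,:130]=0; m[:,392:]=0
m=cv2.morphologyEx(m,cv2.MORPH_OPEN,np.ones((3,3)))
cs,_=cv2.findContours(m,cv2.RETR_EXTERNAL,cv2.CHAIN_APPROX_NONE)
for c in cs:
    if cv2.contourArea(c)<2000: continue
    z=.028 if c[:,0,0].mean()<255 else .066
    P=np.array([cast(ci,p[0],z)[:2] for p in c],np.float32)
    rc=cv2.minAreaRect(P); print(z,rc,cv2.boundingRect(c)); print(cv2.boxPoints(rc).round(3).tolist())
big=cv2.resize(im[205:285,260:395],None,fx=5.9,fy=5.9,interpolation=cv2.INTER_CUBIC); cv2.imwrite('pics/box.png',big)
E
```

```text
0.028 ((0.5469712615013123, 0.0017075836658477783), (0.31452324986457825, 0.695102870464325), 0.2390175610780716) (135, 179, 246, 111)
[[0.3880000114440918, 0.3490000069141388], [0.39100000262260437, -0.34599998593330383], [0.7059999704360962, -0.3449999988079071], [0.703000009059906, 0.3499999940395355]]
```

View pics/box.png

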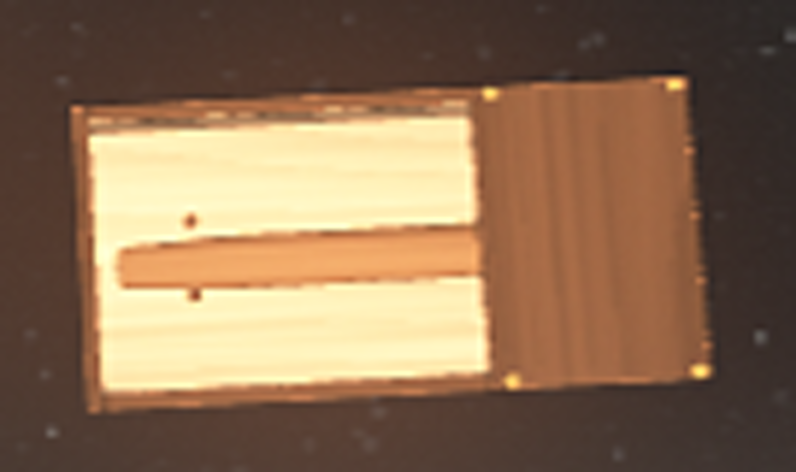

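The crop shows the outer corners of the box top at crop pixels (72,105), (688,78), (710,378) and (90,410). Pin end a is at (119,267), and the pin axis meets the cover edge at (480,249).

```bash
python3 - <<'E'
from h import *
ci=arm.camera_info('top'); im=cv2.imread('pics/top.png')
f=lambda u,v,z: cast(ci,(260+(u+.5)/5.9-.5,205+(v+.5)/5.9-.5),z)[:2]
C=np.array([f(*p,.066) for p in [(72,105),(688,78),(710,378),(90,410)]])
print('corners',C.round(4).tolist()); L=[np.linalg.norm(C[i]-C[(i+1)%4]).round(4) for i in range(4)]; print(L)
ctr=C.mean(0); y=(C[0]+C[3]-C[1]-C[2]); y/=np.linalg.norm(y); print('box',ctr,'yaw',np.arctan2(-y[0],y[1]))
a=f(119,267,.021); b=f(480,249,.021+.006); print('enda',a,'near cover',b); d=a-b; d/=np.linalg.norm(d); print('pin yaw',np.arctan2(-d[0],d[1]),'centre',a-.125*y,'in box',[(np.dot(a-.125*y-ctr,[y[1],-y[0]])),np.dot(a-.125*y-ctr,y)])
hsv=cv2.cvtColor(im,cv2.COLOR_BGR2HSV); m=((hsv[:,:,2]>130)&(hsv[:,:,1]>40)).astype(np.uint8); m[:170]=0;m[290:]=0;m[:,:138]=0;m[:,250:]=0
cs,_=cv2.findContours(m,cv2.RETR_EXTERNAL,cv2.CHAIN_APPROX_NONE); c=max(cs,key=cv2.contourArea)
rc=cv2.minAreaRect(np.array([cast(ci,p[0],.028)[:2] for p in c],np.float32)); print('board',rc,cv2.boundingRect(c))
print(arm.camera_info('wrist')['origin'],rot(arm.camera_info('wrist')['attitude']).round(2).tolist(), arm.finger_overhang)
E
```

```text
corners [[0.5727, -0.039], [0.5872, -0.3293], [0.4474, -0.3348], [0.4315, -0.0484]]
[np.float64(0.2907), np.float64(0.1399), np.float64(0.2869), np.float64(0.1415)]
box [ 0.50967881 -0.18786981] yaw 0.052631405352088295
enda [ 0.49928249 -0.06180669] near cover [ 0.50852973 -0.23599044]
pin yaw 0.05303915919296502 centre [ 0.50585838 -0.1866336 ] in box [np.float64(-0.003750102831263824), np.float64(0.0014354808484707484)]
board ((0.5568472146987915, 0.1890036165714264), (0.29256629943847656, 0.2693622410297394), 0.3962111175060272) (143, 179, 97, 103)
[ 0.2257311  -0.53271293  0.38232098] [[0.28, -0.93, -0.23], [-0.96, -0.27, -0.07], [-0.0, 0.24, -0.97]] 0.0972
```

```bash
cat >> h.py <<'E'
def tool(yaw,th=0):  # tool x = box y, tool y = box x, z down; th tips the +y end up
    c,s=np.cos(yaw),np.sin(yaw)
    return np.array([[-s,c,0],[c,s,0],[0,0,-1]]).T@R.from_euler('y',th).as_matrix()
E
python3 - <<'E'
from h import *
print(rel([.507,-.185,.27],tool(.053)))
E
```

```text
(array([ 0.43580623, -0.2561536 ,  0.03226841]), array([-0.00048775, -0.00052732, -0.42749083]))
```

arm_command([
  {"xyz": [0.436,-0.256,0.032],"rot": [0,0,-0.427]},
  {"xyz": [0.436,-0.256,0.032],"rot": [0,0,-0.427]},
  {"xyz": [0.436,-0.256,0.032],"rot": [0,0,-0.427]},
  {"xyz": [0.436,-0.256,0.032],"rot": [0,0,-0.427]},
  {"xyz": [0.436,-0.256,0.032],"rot": [0,0,-0.427]},
  {"xyz": [0.436,-0.256,0.032],"rot": [0,0,-0.427]},
  {"xyz": [0.436,-0.256,0.032],"rot": [0,0,-0.427]},
  {"xyz": [0.436,-0.256,0.032],"rot": [0,0,-0.427]},
], jaw=0)

```text
time: 0.9
tcp_pos: [0.435, -0.261, 0.277]
orientation: [-0.0, 0.736, 0.677, -0.0]
force: [-0.2, -0.9, -0.1]
gripper_width: 0.0467
grip_force: 0.0
```

```bash
python3 - <<'E'
from h import *
print(rel([.507,-.185,.27],tool(.053)))
E
```

```text
(array([0.0817507 , 0.06542454, 0.00699425]), array([-8.01900154e-05, -5.62104015e-05, -4.35878581e-02]))
```

arm_command([
  {"xyz": [0.082,0.065,0.007],"rot": [0,0,-0.0436]},
  {"xyz": [0.082,0.065,0.007],"rot": [0,0,-0.0436]},
  {"xyz": [0.082,0.065,0.007],"rot": [0,0,-0.0436]},
  {"xyz": [0.082,0.065,0.007],"rot": [0,0,-0.0436]},
  {"xyz": [0.082,0.065,0.007],"rot": [0,0,-0.0436]},
])

```text
time: 1.4
tcp_pos: [0.5055, -0.1877, 0.27]
orientation: [-0.0, 0.691, 0.723, -0.0]
force: [0.1, -0.9, 0.1]
gripper_width: 0.047
grip_force: 0.0
```

```bash
python3 - <<'E'
from h import *
print(rel([.507,-.185,.27],tool(.053)))
w,im=snap('wrist','w1.png')
for p in [(.506,-.187,.021),(.499,-.062,.021),(.573,-.039,.066),(.432,-.048,.066)]: print(p,proj(w,p).round(1))
E
```

```text
(array([ 2.58910716e-03,  1.65649176e-03, -2.04798750e-06]), array([-3.96237407e-04,  1.84702618e-05, -2.09207272e-03]))
(0.506, -0.187, 0.021) [281.2 197.5]
(0.499, -0.062, 0.021) [280.   76.6]
(0.573, -0.039, 0.066) [367.8  42.1]
(0.432, -0.048, 0.066) [202.5  45.5]
```

View pics/w1.png

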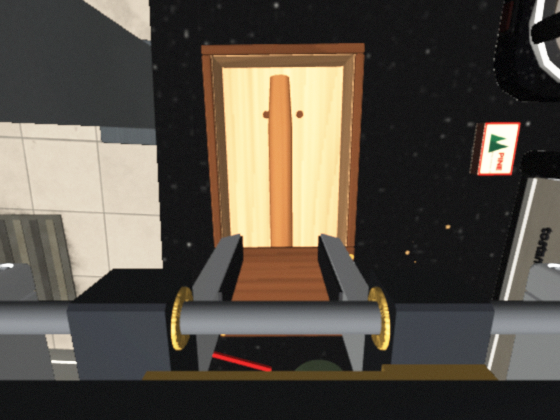

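The wrist view shows the pin from its end at (280,77) down to the cover edge at row 247, at columns 268–293. The pegs are at (267,114) and (299,114), and the box's end corners at (202,46) and (363,46).

```bash
python3 - <<'E'
from h import *
w=arm.camera_info('wrist'); im=cv2.imread('pics/w1.png').astype(int)
b=im[:,:,0]; g=im[:,:,1]
P=[]
for v in range(85,235,10):
    row=g[v,235:335]; m=np.where(row<150)[0]+235; m=m[abs(m-281)<14]
    # contiguous around 281
    P.append(cast(w,((m.min()+m.max())/2,v),.021)); print(v,m.min(),m.max(),P[-1].round(4))
P=np.array(P); k=np.polyfit(P[:,1],P[:,0],1); print(k,'x at y=-.187',np.polyval(k,-.187),'yaw',-np.arctan(k[0])*-1)
print('end a',cast(w,(280,76.5),.025),'corners',cast(w,(202,45.5),.066),cast(w,(363.5,45.5),.066),'cover',cast(w,(218,247),.066),cast(w,(355,247),.066))
E
```

```text
85 270 289 [ 0.4989 -0.0705  0.021 ]
95 270 289 [ 0.4993 -0.0801  0.021 ]
105 269 290 [ 0.4997 -0.0898  0.021 ]
115 268 290 [ 0.4996 -0.0998  0.021 ]
125 269 291 [ 0.5011 -0.1098  0.021 ]
135 269 291 [ 0.5016 -0.12    0.021 ]
145 269 291 [ 0.502  -0.1303  0.021 ]
155 269 291 [ 0.5025 -0.1409  0.021 ]
165 269 291 [ 0.503  -0.1516  0.021 ]
175 270 291 [ 0.504  -0.1624  0.021 ]
185 270 291 [ 0.5045 -0.1735  0.021 ]
195 270 291 [ 0.505  -0.1847  0.021 ]
205 270 291 [ 0.5055 -0.1961  0.021 ]
215 270 291 [ 0.506  -0.2077  0.021 ]
225 271 291 [ 0.5071 -0.2195  0.021 ]
[-0.05535406  0.49478171] x at y=-.187 0.505132922988847 yaw -0.05529762312102327
end a [ 0.49906075 -0.06306686  0.025     ] corners [ 0.43159913 -0.04835769  0.066     ] [ 0.56975239 -0.04227602  0.066     ] cover [ 0.4443567 -0.2315885  0.066    ] [ 0.58159451 -0.22540468  0.066     ]
```

```bash
python3 - <<'E'
from h import *
print(arm.get_state()['tcp_pos'],rel([.505,-.185,.110],tool(.054)))
E
```

```text
[ 0.50531746 -0.18810489  0.27020419] (array([ 3.14021355e-03, -4.21192955e-05,  1.60203814e-01]), array([-2.66941091e-04,  4.67797452e-05, -2.75216759e-03]))
```

arm_command([
  {"xyz": [0.003,0,0.04],"rot": [0,0,-0.003]},
  {"xyz": [0.003,0,0.08],"rot": [0,0,-0.003]},
  {"xyz": [0.003,0,0.11],"rot": [0,0,-0.003]},
  {"xyz": [0.003,0,0.13],"rot": [0,0,-0.003]},
  {"xyz": [0.003,0,0.145],"rot": [0,0,-0.003]},
  {"xyz": [0.003,0,0.155],"rot": [0,0,-0.003]},
  {"xyz": [0.003,0,0.16],"rot": [0,0,-0.003]},
  {"xyz": [0.003,0,0.16],"rot": [0,0,-0.003]},
])

```text
time: 2.25
tcp_pos: [0.5056, -0.1847, 0.1102]
orientation: [-0.0, 0.687, 0.726, -0.0]
force: [-0.3, 0.5, 0.4]
gripper_width: 0.0469
grip_force: 0.0
```

arm_command([
  {"xyz": [0,0,0]},
  {"xyz": [0,0,0]},
  {"xyz": [0,0,0]},
  {"xyz": [0,0,0]},
  {"xyz": [0,0,0]},
  {"xyz": [0,0,0]},
  {"xyz": [0,0,0]},
  {"xyz": [0,0,0]},
], jaw=1, force=30)

```text
$.increments[0]: bad value
```

```bash
python3 - <<'E'
from h import *
s=arm.get_state(); print(s['tcp_pos'],s['force'],s['wrist_torque'],s['gripper_width'],s['grip_force'],rel([.505,-.185,.110],tool(.054)))
E
```

```text
[ 0.50557542 -0.18472335  0.11019945] [-0.32759863  0.45272461  0.41943829] [ 0.0185643  -0.09589563  0.00543491] 0.046853397220514334 0.0 (array([-0.00024462, -0.00058967,  0.0001997 ]), array([-1.67343622e-04, -8.07164235e-05,  3.33928624e-04]))
```

Both fields are needed in each row.

arm_command([
  {"xyz": [0,0,0],"rot": [0,0,0]},
  {"xyz": [0,0,0],"rot": [0,0,0]},
  {"xyz": [0,0,0],"rot": [0,0,0]},
  {"xyz": [0,0,0],"rot": [0,0,0]},
  {"xyz": [0,0,0],"rot": [0,0,0]},
  {"xyz": [0,0,0],"rot": [0,0,0]},
  {"xyz": [0,0,0],"rot": [0,0,0]},
  {"xyz": [0,0,0],"rot": [0,0,0]},
], jaw=1, force=30)

```text
time: 3.05
tcp_pos: [0.5065, -0.1843, 0.1112]
orientation: [0.001, 0.687, 0.727, 0.0]
force: [-1.3, -0.6, 5.9]
gripper_width: 0.025
grip_force: 30.0
```

```bash
python3 - <<'E'
from h import *
s=arm.get_state(); print(s['tcp_pos'],s['force'],s['gripper_width'],s['grip_force'])
# TCP path: pin grip point at (y=.003+,z) in box; TCP = grip + .089 behind along tool z
y0,z0,d=0.003,.021,.089
for th,zb,adv in [(5,.021,0),(10,.021,0),(14.5,.021,0),(14.5,.021,.12)]:
    t=np.radians(th); c=np.array([0,zb+.125*np.sin(t)])          # pin centre kept over start y, b end at height zb
    c+=adv*np.array([np.cos(t),np.sin(t)])
    g=c+.003*np.array([np.cos(t),np.sin(t)]); p=g+d*np.array([-np.sin(t),np.cos(t)])
    dy,dz=p-np.array([.003,.021+d]); print(th,adv,'x',round(dy,4),'z',round(-dz,4),'rot',round(th/180,4))
E
```

```text
[ 0.50652242 -0.18425849  0.11115574] [-1.33892435 -0.61948464  5.89618688] 0.025028669720413305 30.001345742493868
5 0 x -0.0078 z -0.0108 rot 0.0278
10 0 x -0.0155 z -0.0209 rot 0.0556
14.5 0 x -0.0224 z -0.0292 rot 0.0806
14.5 0.12 x 0.0938 z -0.0593 rot 0.0806
```

arm_command([
  {"xyz": [0,0,-0.002],"rot": [0,0,0]},
  {"xyz": [-0.0026,0,-0.0046],"rot": [0,0.0093,0]},
  {"xyz": [-0.0052,0,-0.0082],"rot": [0,0.0185,0]},
  {"xyz": [-0.0078,0,-0.0118],"rot": [0,0.0278,0]},
  {"xyz": [-0.0104,0,-0.0152],"rot": [0,0.037,0]},
  {"xyz": [-0.013,0,-0.0185],"rot": [0,0.0463,0]},
  {"xyz": [-0.0155,0,-0.0219],"rot": [0,0.0556,0]},
  {"xyz": [-0.0155,0,-0.0219],"rot": [0,0.0556,0]},
])

```text
time: 3.85
tcp_pos: [0.5073, -0.2008, 0.1328]
orientation: [-0.063, 0.685, 0.723, 0.06]
force: [0.3, -0.2, -0.2]
gripper_width: 0.0247
grip_force: 30.0
```

```bash
python3 - <<'E'
from h import *
s=arm.get_state(); print(s['tcp_pos'],s['force'],s['wrist_torque'],s['gripper_width'],s['grip_force'])
a,ia=snap('wrist','w2.png'); b,ib=snap('scene','s2.png')
cv2.imwrite('pics/v2.png',cv2.resize(np.hstack([ia[:300,150:430],ib[200:340,200:340].repeat(2,0).repeat(2,1)[:, :280][:300] if 0 else cv2.resize(ib[200:340,200:340],(300,300))])[:,:,::-1],(774,400)))
E
```

```text
[ 0.5073473  -0.20083102  0.1328102 ] [ 0.26578422 -0.22722381 -0.17957576] [-0.12958521 -0.03737111 -0.01149828] 0.024715411591934477 29.999587554484606
```

View pics/v2.png

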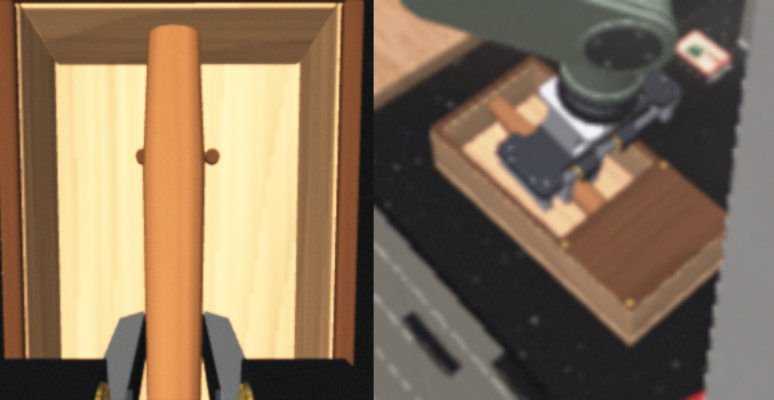

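The left panel shows the pin in the grip with end a near wrist pixel (279,20), clear of the end wall. The right panel shows the pin tipped and still under the cover. I'll check that the tilt is rigid.

```bash
python3 - <<'E'
from h import *
s=arm.get_state(); w=arm.camera_info('wrist'); R0=rot(s['orientation'])
for x,th in [(.122,0),(.122,-3),(.122,3),(.127,0)]:
    t=np.radians(th); 
    p=s['tcp_pos']+R0@np.array([x*np.cos(t)+.01*np.sin(t),0,.089-x*np.sin(t)-.01*np.cos(t)]); print(x,th,proj(w,p))
im=cv2.imread('pics/w2.png').astype(int)
g=im[:,:,1]
for v in (30,): print(g[10:34,279].tolist())
r=g[26,240:320]; print(r.tolist())
w6=[proj(w,s['tcp_pos']+R0@np.array([.118,k*.0105,.089])) for k in (-1,1)]; print(w6)
E
```

```text
0.122 0 [280.44651365  18.44018673]
0.122 -3 [280.43954962  24.83701136]
0.122 3 [280.45461125  12.30515167]
0.127 0 [280.4389719    6.41610336]
[86, 86, 86, 89, 90, 89, 93, 95, 122, 141, 148, 148, 148, 149, 148, 146, 147, 147, 149, 150, 150, 149, 151, 149]
[90, 92, 90, 90, 92, 91, 90, 91, 91, 92, 90, 92, 90, 92, 92, 92, 89, 86, 89, 88, 86, 90, 108, 121, 127, 131, 136, 143, 146, 150, 147, 149, 153, 149, 153, 150, 150, 149, 150, 147, 148, 149, 148, 146, 149, 146, 150, 149, 150, 148, 145, 141, 135, 131, 124, 118, 109, 100, 89, 86, 95, 95, 94, 93, 95, 95, 91, 93, 94, 96, 94, 94, 95, 95, 95, 94, 94, 95, 95, 92]
[array([259.69156465,  34.66290487]), array([301.19094027,  34.60738675])]
```

arm_command([
  {"xyz": [-0.0018,0,-0.0031],"rot": [0,0.0083,0]},
  {"xyz": [-0.0036,0,-0.0063],"rot": [0,0.0167,0]},
  {"xyz": [-0.0054,0,-0.0094],"rot": [0,0.025,0]},
  {"xyz": [-0.0054,0,-0.0094],"rot": [0,0.025,0]},
  {"xyz": [0.0046,0,-0.0102],"rot": [0,0.025,0]},
  {"xyz": [0.0146,0,-0.011],"rot": [0,0.025,0]},
  {"xyz": [0.0246,0,-0.0118],"rot": [0,0.025,0]},
  {"xyz": [0.0246,0,-0.0118],"rot": [0,0.025,0]},
])

```text
time: 4.75
tcp_pos: [0.5055, -0.1754, 0.1485]
orientation: [-0.092, 0.681, 0.722, 0.087]
force: [-0.5, -0.3, -1.0]
gripper_width: 0.025
grip_force: 30.0
```

arm_command([
  {"xyz": [0.012,0,0],"rot": [0,0,0]},
  {"xyz": [0.026,0,0],"rot": [0,0,0]},
  {"xyz": [0.04,0,0],"rot": [0,0,0]},
  {"xyz": [0.054,0,0],"rot": [0,0,0]},
  {"xyz": [0.068,0,0],"rot": [0,0,0]},
  {"xyz": [0.082,0,0],"rot": [0,0,0]},
  {"xyz": [0.094,0,0],"rot": [0,0,0]},
  {"xyz": [0.094,0,0],"rot": [0,0,0]},
])

```text
time: 5.55
tcp_pos: [0.5005, -0.085, 0.1722]
orientation: [-0.092, 0.681, 0.722, 0.087]
force: [0.5, 0.0, -0.9]
gripper_width: 0.0253
grip_force: 30.0
```

```bash
python3 - <<'E'
from h import *
s=arm.get_state(); print(s['tcp_pos'],s['force'])
R0=rot(s['orientation']); print('pin b end',s['tcp_pos']+R0@[-.128,0,.089],'cover edge y ~ -.229')
print(rel(s['tcp_pos']+np.array([0,.02,.11]),tool(.054,np.radians(14.5))))
E
```

```text
[ 0.50046003 -0.08497456  0.1721851 ] [ 0.49042278  0.03720889 -0.86338853]
pin b end [ 0.50643049 -0.1864118   0.05394872] cover edge y ~ -.229
(array([ 0.04689427,  0.00120889, -0.10148628]), array([-2.26022819e-04, -7.10693058e-05,  1.36788587e-03]))
```

arm_command([
  {"xyz": [0.01,0,-0.022],"rot": [0,0,0]},
  {"xyz": [0.02,0,-0.045],"rot": [0,0,0]},
  {"xyz": [0.035,0,-0.075],"rot": [0,0,0]},
  {"xyz": [0.047,0,-0.1],"rot": [0,0,0]},
  {"xyz": [0.047,0,-0.1],"rot": [0,0,0]},
])

```text
time: 6.05
tcp_pos: [0.5016, -0.0668, 0.2846]
orientation: [-0.088, 0.681, 0.722, 0.088]
force: [0.9, -1.3, -0.7]
gripper_width: 0.0248
grip_force: 30.0
```

```bash
python3 - <<'E'
from h import *
print(rel([.557,.192,.27],tool(.0)))
E
```

```text
(array([0.24361963, 0.06983111, 0.07767415]), array([ 0.00039798, -0.07939284,  0.01827444]))
```

arm_command([
  {"xyz": [0.03,0.009,0.01],"rot": [0,-0.01,0.002]},
  {"xyz": [0.065,0.019,0.021],"rot": [0,-0.021,0.005]},
  {"xyz": [0.1,0.029,0.032],"rot": [0,-0.033,0.008]},
  {"xyz": [0.135,0.039,0.043],"rot": [0,-0.044,0.01]},
  {"xyz": [0.17,0.049,0.054],"rot": [0,-0.055,0.013]},
  {"xyz": [0.205,0.059,0.065],"rot": [0,-0.067,0.015]},
  {"xyz": [0.23,0.066,0.073],"rot": [0,-0.075,0.017]},
  {"xyz": [0.2436,0.07,0.0777],"rot": [0.0004,-0.0794,0.0183]},
])

```text
time: 6.85
tcp_pos: [0.5544, 0.1948, 0.2639]
orientation: [-0.005, 0.706, 0.708, -0.003]
force: [1.1, -0.3, -1.2]
gripper_width: 0.0252
grip_force: 30.0
```

arm_command([
  {"xyz": [0,0,0],"rot": [0,0,0]},
  {"xyz": [0,0,0],"rot": [0,0,0]},
  {"xyz": [0,0,0.015],"rot": [0,0,0]},
  {"xyz": [0,0,0.03],"rot": [0,0,0]},
  {"xyz": [0,0,0.03],"rot": [0,0,0]},
  {"xyz": [0,0,0.03],"rot": [0,0,0]},
  {"xyz": [0,0,0.03],"rot": [0,0,0]},
])

```text
time: 7.55
tcp_pos: [0.5549, 0.1925, 0.2363]
orientation: [-0.004, 0.707, 0.707, -0.002]
force: [-0.9, 0.5, -0.4]
gripper_width: 0.0251
grip_force: 30.0
```

```bash
python3 - <<'E'
from h import *
s=arm.get_state(); print(s['tcp_pos'],s['force'],s['gripper_width'],rel([.557,.192,.214],tool(.0)))
w,im=snap('wrist','w3.png'); b,ib=snap('scene','s3.png')
for th in (-2,0,2):
    t=np.radians(th);x=.122; print(th,proj(w,s['tcp_pos']+rot(s['orientation'])@np.array([x*np.cos(t)+.01*np.sin(t),0,.089-x*np.sin(t)-.01*np.cos(t)])))
cv2.imwrite('pics/v3.png',cv2.resize(np.hstack([im,ib])[:,:,::-1],(800,300)))
E
```

```text
[0.55488967 0.19246419 0.23630582] [-0.85379619  0.45516259 -0.44501688] 0.02508571411430944 (array([-0.00054119,  0.00229192,  0.02228616]), array([-0.00258571, -0.00112878, -0.00029879]))
-2 [280.50128009  23.20536969]
0 [280.50717259  18.98422396]
2 [280.51358319  14.88006253]
```

View pics/v3.png

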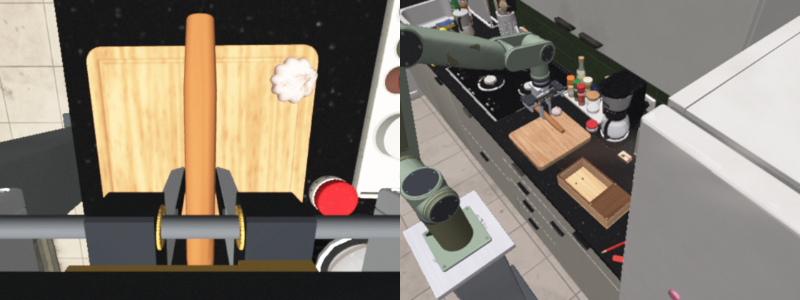

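The pin is held level over the board with end a at wrist row ~19, as predicted for a level pin. The garlic and timer are untouched and the box is empty. One last small correction remains.

arm_command([
  {"xyz": [-0.0005,0.0023,0.01],"rot": [-0.0026,-0.0011,0]},
  {"xyz": [-0.0005,0.0023,0.018],"rot": [-0.0026,-0.0011,0]},
  {"xyz": [-0.0005,0.0023,0.0223],"rot": [-0.0026,-0.0011,0]},
  {"xyz": [-0.0005,0.0023,0.0223],"rot": [-0.0026,-0.0011,0]},
  {"xyz": [-0.0005,0.0023,0.0223],"rot": [-0.0026,-0.0011,0]},
  {"xyz": [-0.0005,0.0023,0.0223],"rot": [-0.0026,-0.0011,0]},
  {"xyz": [-0.0005,0.0023,0.0223],"rot": [-0.0026,-0.0011,0]},
  {"xyz": [-0.0005,0.0023,0.0223],"rot": [-0.0026,-0.0011,0]},
])

```text
time: 8.45
tcp_pos: [0.5569, 0.1924, 0.2141]
orientation: [0.0, 0.707, 0.707, 0.0]
force: [-0.5, -0.2, -0.9]
gripper_width: 0.0252
grip_force: 30.0
```

```bash
python3 - <<'E'
from h import *
s=arm.get_state(); r=rel([.557,.192,.214],tool(.0)); print(s['tcp_pos'],abs(s['qd']).max(),s['gripper_width'],r)
if max(abs(r[0]))<.006 and max(abs(r[1]))<.006 and s['gripper_width']>.02: print(arm.sign_off())
E
```

```text
[0.55694056 0.19243891 0.21414755] 0.0022764951930509263 0.025174316939266184 (array([-4.38908764e-04,  5.95497498e-05,  1.47492275e-04]), array([ 7.40099449e-05, -4.82965066e-05, -1.05185310e-04]))
the job is handed in; nothing more can be done
None
```

I drew the rolling pin out of the box at a slant and handed the job in at about 8.5 s, with the pin held still and level, its axis about 97 mm above the middle of the board; force readings showed no sign of pressing on the box.

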